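# Press the end plug home in a post

### The job

The aluminium post in the sloping rest has a black end plug that is only started in its top end. Load the post into the nest of the small lever press, plug up: it is longer than the gap under the ram, so put its foot into the nest at a tilt, straighten it under the ram and let it down to the bottom. Then push the press lever all the way down so that the ram drives the plug fully home, let the lever come back up, and leave the post standing in the nest, without knocking the loose white spacer and the star knob about.

Things in the scene. Friction and masses are not known exactly. Their poses are not given: they have to be found in the camera images.
- post: Round aluminium tube, 15 mm diameter, 125 mm long, 0.08 kg, with a black plastic plug in one end. Origin: centre of the foot (the plain end). z runs along the tube from the foot to the plug. It lies in the sloping rest leaning 40 degrees from vertical, foot low and to the robot's left, plug end high and to the right; it lifts straight up out of the rest.
- post_plug (a joint): How far the plug has been pushed in, m: 0 to 0.0015 at the start (its head stands 7 mm to 5.5 mm off the tube end), 0.007 fully home (head against the tube end). Stiff: takes about 14 N. The head is 16 mm in diameter and 5 mm thick, so post plus plug measure 137 mm from foot to plug top with the plug at 0, 130 mm with it home.
- post_rest: Fixed dark steel rest. Origin: centre of the underside of its 120 x 70 x 8 mm base plate. In its frame the post lies in the xz plane, z along (0.643, 0, 0.766), its foot centre at (-45, 0, 26) mm. U-shaped guides 23 mm wide hold the post 0 to 22 mm and 107 to 120 mm from its foot; between these there is only a 10 mm wide spine under it, so fingers can reach both sides there.
- plug_press: Fixed grey lever press; origin on the table under the nest's axis. Its open front faces its own -x (the robot's left), the column stands at +x (the robot's right), -y is the side nearest the robot, z up. Base plate x -58 to 102 mm, 104 mm wide, 12 mm high; column from x = 50 on; head x -18 to 88, 40 mm wide, z 205 to 230, carrying the ram over the nest.
- nest_mouth (a point): Centre of the mouth of the round steel nest (35 mm outside), 56 mm above the table: a vertical blind bore 40 mm deep whose conical mouth, 26.6 mm wide, narrows over 12 mm to the 16.2 mm bore. The ram's flat face, 16 mm wide (shank 19 mm), waits 130 mm straight above this point, so the 137 mm post cannot stand upright there until its foot is about 8 mm below the mouth.
- nest_floor (a point): Centre of the nest's floor, 40 mm below the mouth, where the foot of the post must rest.
- press_lever (a joint): Lever angle, rad: 0 = raised (sprung to return there by itself when let go), grows as the lever is pushed down, end stop 0.78. The ram comes down 57 mm per rad; the plug of a post standing on the nest floor is fully home at about 0.70. Needs about 5 to 10 N down on the grip.
- lever_grip (a point): Middle of the rubber grip at the lever's free end, on the press's -y side, nearest the robot: a bar 21 mm in diameter, 70 mm long, lying along the press's x axis. With the lever raised it is 334 mm above the table. Push it down from above.
- lever_pivot (a point): The lever's pivot, 270 mm above the table; axis along the press's x. The grip runs on an arc of 165 mm radius about it, from 23 degrees above level to 22 degrees below. It stands on an arm of the head 36 mm wide that reaches to y = 75 mm on the press's far side; the 12 mm wide lever runs from there over the ram to the grip.
- spacer_post: Bystander: white nylon spacer, 17 mm diameter, 60 mm high, standing loose. Origin: centre of its underside.
- star_knob: Bystander: loose black star-shaped knob 40 mm wide with a stud, 46 mm high. Origin: centre of its underside.
Not all that is in view belongs to the job. What is shaped like the post but pink is not meant.

How it is judged (in metres and radians):
On the way, in this order (a step that is already met when the one before it is completed fails the run):
1. the post stands plug up on the nest floor, upright, its plug not yet pressed in (distance between post and nest_floor below 0.004 m and angle between post's own z axis and vertical below 0.1 rad and value of joint post_plug below 0.004 m), for 0.2 s.
2. the lever is down and the ram has driven the plug home (value of joint press_lever above 0.6 rad and value of joint post_plug above 0.006 m and distance between post and nest_floor below 0.004 m), for 0.1 s.
At the end, for the whole second after the job is handed in: The plug is home in the post (pushed in more than 6 of 7 mm), the post stands still in the nest with its foot within 4 mm of the floor's centre and within 0.1 rad of upright, and the lever is back up (under 0.1 rad) (value of joint post_plug above 0.006 m and distance between post and nest_floor below 0.004 m and angle between post's own z axis and vertical below 0.1 rad and value of joint press_lever below 0.1 rad and linear speed of post below 0.02 m/s); the robot touches nothing.
It fails at once if the white spacer or the star knob is knocked over or moved more than 50 mm (distance of any of spacer_post, star_knob from where it was at the start of the episode above 0.05 m or angle between spacer_post's own z axis and vertical above 0.5 rad).
It also fails if it takes over 61 s, if anything falls off the work surface, if the arm or the gripper's body presses on something with over 40 N, if the wrist force passes 120 N, or if a joint passes its speed limit or range.

### The arm

A 7-joint arm with a two-finger parallel gripper is mounted at the origin on a cart in front of the work surface, level with it; the furniture and walls round the work are solid. World frame = base frame: x ahead of the robot, y to its left, z up, the work surface at z = 0. Lengths are in mm, angles in rad, forces in N, time in s.
With the tool pointing down it reaches from about 400 to 900 mm from the base axis. Payload 5.6 kg.
Tool frame: the origin (TCP) lies midway between the tips of the shut fingers; the grasp point (between the pads) lies 19 mm behind it; x points along the fingers, y is the direction in which the jaws open and shut, and the axes are right-handed (so a half turn about x gives the same grasp; the last joint's range is limited). The gripper opens to 92 mm and grips with 3 to 60 N. Pads are 20 mm wide; open, the fingers measure 128 mm over their backs; the gripper's body (75 mm by 189 mm) begins 69 mm behind the grasp point.
Start: joints at [-1.298, 0.468, -0.012, 1.603, 0.006, 1.071, -0.056], TCP at [201.916, 617.85, 214.592] pointing down, gripper open.
Joint ranges: [-2.53, 2.53], [-0.31, 2.02], [-1.57, 1.55], [0.28, 2.44], [-1.29, 4.43], [0.15, 1.84], [-2.92, 2.92]. Speed limits (rad/s): [2.57, 2.57, 3.14, 3.14, 3.14, 3.14, 3.14].

### API

Orientations are given as a rotation vector (axis times angle).
In Python, from cell import robot, grip, kin, viewer gives the robot as it stands. Calls block until the motion is done:
- robot.movep(position, orientation): joint-space move of the TCP to a pose.
- robot.servo_line(position, feed=150, rotation=None): straight line of the TCP; rotation=None keeps the orientation; feed is the mean speed in mm/s.
- robot.goto_joints(angles): joint-space move.
- grip(opening, newtons=None): opening from 0.0 (shut) to 1.0 (fully open); newtons is the grip in N (None keeps the last); returns when the fingers have stopped.
- robot.hold(seconds).
- kin.ik(position, orientation): joint angles nearest the present ones, or None.
- robot.observe(): the state.
- viewer.read_camera(name): name is "scene" or "top" or "wrist"; returns the picture (480x640x3 uint8, red, green, blue); there is no depth.
- viewer.camera_info(name): a dict with "camera_matrix" (3x3 intrinsics, pixels), "R" (3x3) and "t" (3): a world point X has camera coordinates R X + t. Camera axes: x right, y down, z forward; pixel columns grow to the right and rows downward; lengths in mm; the calibration is good to about 2 mm. The wrist camera is an equidistant fisheye: a pixel r from the principal point sees the ray r / f radians off the axis. A picture is of the moment at which its call begins: read the wrist's pose just before it. camera_info takes no time and is no camera call; for the wrist camera it gives the pose at the moment of the call.
A pose or a line that the arm cannot do raises robot.IKError and nothing moves.
- robot.job_done(): hands the job in, once; it reports no verdict.
Trained networks look in the newest picture that a camera, given by its name, has taken for a name from the list of things; names that differ only in an ending like _2 or _b are one class to them, and where a whole thing is asked for, a point or a joint stands for the part that bears it (a point fixed in the world has none). Each returns a list of dicts, best first, with "confidence" (0 to 1); they miss things now and then, are a little off and sometimes report something else, mostly with a low value. They report only what shows in the picture. A call takes as long as a camera call. They do not tell look-alikes from the thing itself.
- viewer.silhouettes(name, camera): "mask" (480x640 bool, what is visible of it).
- viewer.pinpoint(name, camera): "at" ([x, y, z] in mm, in the coordinates of the camera as it stood for that picture, good to about 4 mm: a listed point, or the origin of a listed thing).
The state is a dict: "t": time; "joints": joint angles; "joint_velocities": joint speeds; "joint_torque": joint torques, N m; "tcp_pos": TCP position; "tcp_rot": TCP orientation; "contact_force": force on the tool from outside, world axes, zero at the start; "wrist_torque": the same for the moment, N m; "grip_width": opening from 0.0 (shut) to 1.0 (fully open).
Only numpy, scipy, OpenCV 4.12 (cv2) and the standard library are available. Lean on these libraries where they do the work, as an engineer would, in place of code of your own. Each camera call takes 0.05 s, during which the arm holds its last target.

## Working session

There is one attempt and no reset: what is moved stays moved. The work goes in short steps, each a Python script; the robot and the scene stay as the last script left them, time stands still between calls to the robot, and variables do not carry over. Pictures are saved under pics/ and viewed, and the job is handed in when it is done.

```bash
ls; mkdir -p pics; python3 - <<'E'
from cell import robot, grip, kin, viewer
import cv2, numpy as np
for c in ["scene","top","wrist"]:
    im=viewer.read_camera(c); cv2.imwrite(f"pics/{c}0.png",im[:,:,::-1])
    i=viewer.camera_info(c); R=np.array(i["R"]);t=np.array(i["t"])
    print(c,np.array(i["camera_matrix"]).round(1).tolist(),(-R.T@t).round(0),R.round(3).tolist())
    for n in ["post","post_rest","plug_press","nest_mouth","nest_floor","lever_grip","lever_pivot","spacer_post","star_knob"]:
        try:
            for d in viewer.pinpoint(n,c)[:3]:
                print(n,round(d["confidence"],2),(R.T@(np.array(d["at"])-t)).round(1))
        except Exception as e: print(n,e)
print(robot.observe())
E
```

```text
pics
scene [[618.6, 0.0, 323.0], [0.0, 618.6, 241.7], [0.0, 0.0, 1.0]] [-508.  711.  752.] [[-0.52, -0.854, 0.009], [-0.359, 0.209, -0.91], [0.775, -0.477, -0.415]]
post 0.82 [503.2 161.6  24.2]
post_rest 0.75 [504.2 118.3  -2.4]
plug_press 0.65 [ 539.7 -124.2    0.8]
nest_mouth 0.92 [ 539.4 -127.6   60.1]
nest_floor 0.76 [ 539.3 -125.3   20.1]
lever_grip 0.67 [ 447.9 -116.2  337.6]
lever_pivot 0.97 [ 595.4 -134.7  268.3]
spacer_post 0.59 [597.1  80.3  -1. ]
star_knob 0.52 [4.685e+02 2.844e+02 2.000e-01]
top [[554.2, 0.0, 322.0], [0.0, 554.2, 241.5], [0.0, 0.0, 1.0]] [ 317.   81. 1236.] [[0.026, -1.0, 0.006], [-0.98, -0.027, -0.198], [0.198, -0.0, -0.98]]
post 0.91 [395.6 318.9   8.8]
post 0.89 [502.6 155.3  21. ]
post 0.34 [ 598.  -129.7  269.1]
post_rest 0.9 [505.8 110.1  -4.2]
plug_press 0.74 [ 541.1 -124.1   -3.8]
nest_mouth 0.73 [ 542.1 -131.5   54.4]
nest_floor 0.64 [ 542.7 -126.4   16. ]
lever_grip 0.92 [ 444.6 -113.1  337.5]
lever_pivot 0.73 [ 598.2 -132.1  268.9]
spacer_post 0.44 [603.6  79.8  -1. ]
star_knob 0.69 [468.3 286.3  -0.6]
wrist [[371.6, 0.0, 322.2], [0.0, 371.6, 236.8], [0.0, 0.0, 1.0]] [139. 639. 386.] [[0.31, 0.951, 0.0], [0.923, -0.301, 0.24], [0.228, -0.074, -0.971]]
{'t': 1.5, 'joints': array([-1.29799406,  0.46751006, -0.01158419,  1.60270309,  0.00597444,
        1.07137364, -0.05634428]), 'joint_velocities': array([ 1.22416760e-04, -1.10512777e-05, -1.79569550e-04,  7.18044713e-05,
       -1.46522935e-03, -9.94311240e-04,  7.54087308e-04]), 'joint_torque': array([ 4.45235019e-04, -5.20413423e+01, -1.21880433e-02, -2.44044757e+01,
       -5.66388736e-02,  1.14891192e-02,  2.84973862e-05]), 'tcp_pos': array([201.92380932, 617.85406907, 214.58453201]), 'tcp_rot': array([ 0.24798413,  1.55650848, -0.24792485]), 'contact_force': array([-0.40109164,  0.12545837,  0.05006292]), 'wrist_torque': array([ 0.03036428, -0.02775366,  0.00971383]), 'grip_width': 1.0000847335898155}
```

View pictures.

View pics/scene0.png

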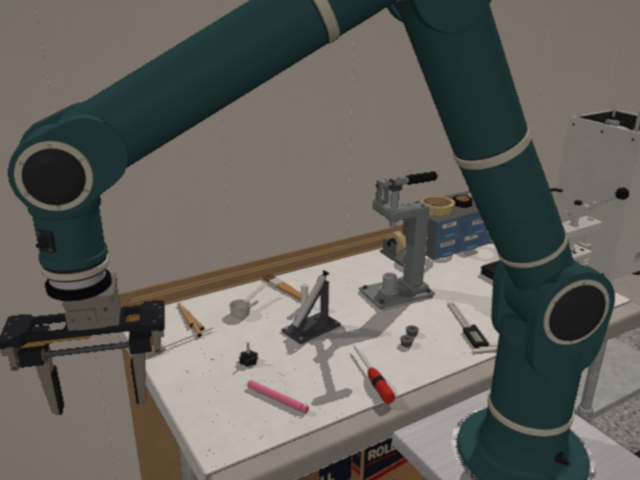

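View pics/top0.png

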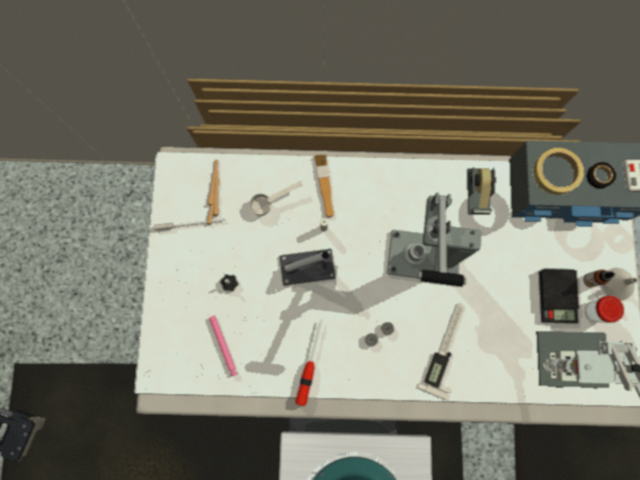

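```bash
python3 - <<'E'
import cv2
t=cv2.imread("pics/top0.png"); s=cv2.imread("pics/scene0.png")
a=cv2.resize(t[185:305,380:500],None,fx=5,fy=5,interpolation=cv2.INTER_CUBIC)
cv2.imwrite("pics/c1.png",a)
cv2.imwrite("pics/c2.png",cv2.resize(t[235:295,265:345],None,fx=8,fy=8,interpolation=cv2.INTER_CUBIC))
cv2.imwrite("pics/c3.png",cv2.resize(s[160:320,340:460],None,fx=3.7,fy=3.7,interpolation=cv2.INTER_CUBIC))
cv2.imwrite("pics/c4.png",cv2.resize(s[260:350,270:350],None,fx=6,fy=6,interpolation=cv2.INTER_CUBIC))
E
```

```text
(no output)
```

View pics/c1.png

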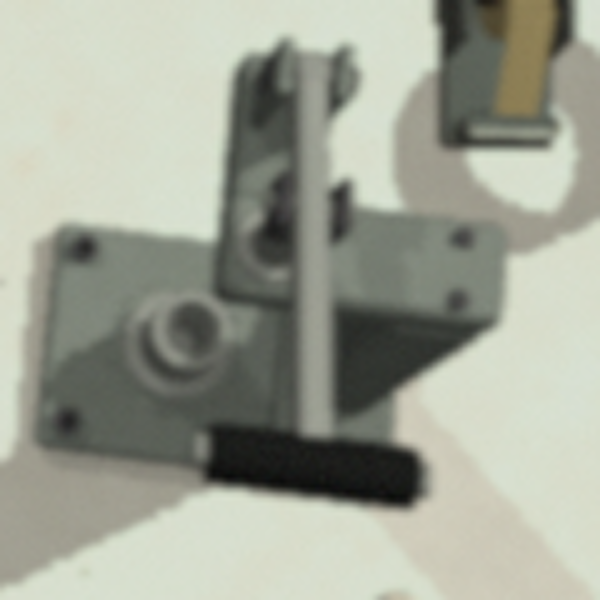

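View pics/c2.png

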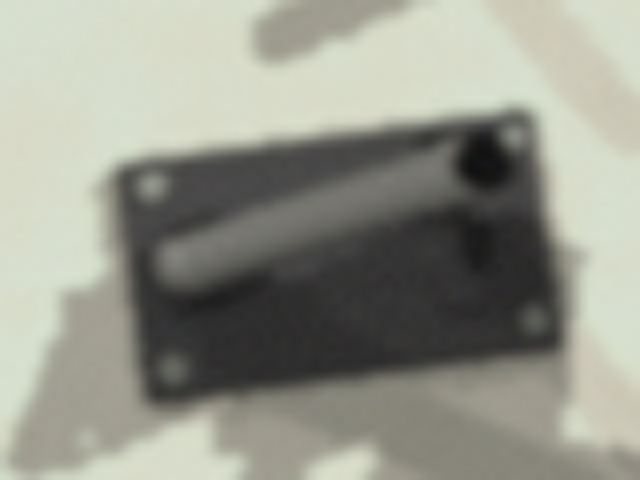

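View pics/c3.png

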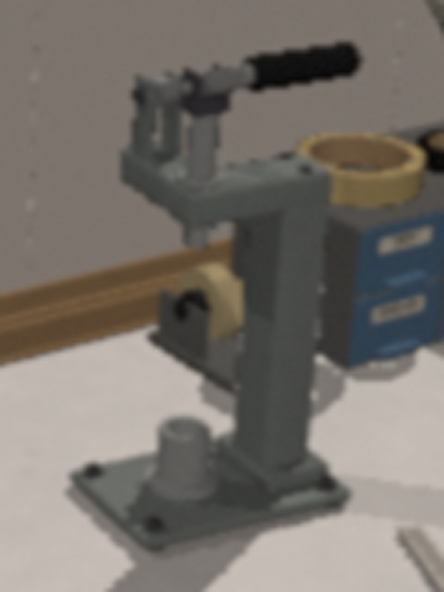

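View pics/c4.png

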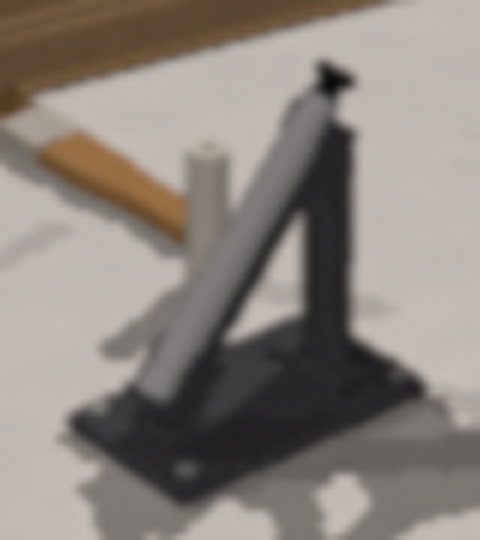

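```bash
cat > fit.py <<'E'
from cell import viewer
import numpy as np
from scipy.optimize import least_squares
I={c:viewer.camera_info(c) for c in("top","scene")}
def proj(c,X):
    i=I[c]; p=(np.array(i["R"])@X+np.array(i["t"])); p=p/p[2]; return (np.array(i["camera_matrix"])@p)[:2]
def un(c,s,ox,oy): return (np.array(c)+.5)/s-.5+np.array([ox,oy])
def W(q,p): 
    c,s=np.cos(q[2]),np.sin(q[2]); return np.array([q[0]+c*p[0]-s*p[1],q[1]+s*p[0]+c*p[1],p[2]])
def fit(obs,q0):
    for sel in (["top"],["scene"],["top","scene"]):
        o=[k for k in obs if k[0] in sel]
        f=lambda q:np.concatenate([proj(c,W(q,np.array(p,float)))-uv for c,p,uv in o])
        r=least_squares(f,q0,loss="soft_l1",x_scale=[10,10,.1]); print(sel,r.x.round(3)); print(f(r.x).reshape(-1,2).round(1).tolist())
if __name__=="__main__":
    T=lambda c:un(c,5,380,185); S=lambda c:un(c,3.7,340,160)
    fit([("top",(-58,52,12),T((55,226))),("top",(-58,-52,12),T((38,440))),("top",(0,0,56),T((190,333))),("top",(88,20,230),T((507,226))),("top",(88,-20,230),T((497,322))),("top",(-18,-20,230),T((220,293))),
     ("scene",(-58,52,12),S((70,476))),("scene",(-58,-52,12),S((150,543))),("scene",(0,0,56),S((187,428)))],[540,-127,-1.6])
    T=lambda c:un(c,8,265,235); S=lambda c:un(c,6,270,260)
    fit([("top",(-60,35,8),T((118,165))),("top",(60,35,8),T((532,112))),("top",(60,-35,8),T((563,345))),("top",(-60,-35,8),T((150,403))),
     ("scene",(-60,35,8),S((70,418))),("scene",(-60,-35,8),S((185,493))),("scene",(60,-35,8),S((428,384)))],[504,110,-1.5])
E
python3 fit.py
```

```text
['top'] [ 540.923 -125.946   -1.663]
[[-0.2, -0.9], [-1.2, 1.6], [-0.2, -0.3], [0.6, -0.8], [1.3, 0.9], [-0.4, 0.0]]
['scene'] [ 539.256 -125.567   -1.647]
[[-0.3, -0.9], [0.2, 0.2], [0.1, 0.4]]
['top', 'scene'] [ 540.527 -126.102   -1.656]
[[-0.3, -0.5], [-0.9, 1.9], [-0.1, -0.2], [0.7, -0.9], [1.5, 0.8], [-0.3, 0.3], [-0.4, -1.3], [-0.2, -0.1], [-0.0, 0.1]]
['top'] [507.692 112.768  -1.407]
[[-0.6, -0.4], [0.5, -0.9], [1.0, 0.5], [-0.8, 0.6]]
['scene'] [507.006 115.076  -1.4  ]
[[-0.9, -0.3], [0.0, 0.8], [0.8, -0.5]]
['top', 'scene'] [507.651 113.546  -1.409]
[[-0.9, -0.4], [0.2, -0.8], [0.6, 0.6], [-1.2, 0.6], [-0.4, -0.8], [0.2, 0.4], [1.3, -0.7]]
```

```bash
python3 - <<'E'
from h import *
import cv2
p,R,a,f=restgrasp(15)
pre=p-R[:,0]*110
print(pre.round(),f.round(1),a.round(3)); robot.movep(pre,rv(R))
o=robot.observe(); print(o["t"],o["tcp_pos"].round(1))
i=viewer.camera_info("wrist"); Rw=np.array(i["R"]);t=np.array(i["t"])
im=viewer.read_camera("wrist"); cv2.imwrite("pics/w1.png",im[:,:,::-1])
for n in ["post","post_rest","spacer_post"]:
    for d in viewer.pinpoint(n,"wrist")[:3]: print(n,round(d["confidence"],2),(Rw.T@(np.array(d["at"])-t)).round(1))
np.savez("w1.npz",R=Rw,t=t,K=i["camera_matrix"])
im=viewer.read_camera("scene"); cv2.imwrite("pics/s1.png",im[:,:,::-1])
E
```

```text
[499. 162. 158.] [499.9 157.9  26. ] [ 0.106 -0.634  0.766]
3.4417 [499.1 163.2 157.9]
post_rest 0.56 [506.8 118.5   6.2]
spacer_post 0.65 [600.8  79.1   0. ]
```

View pics/w1.png

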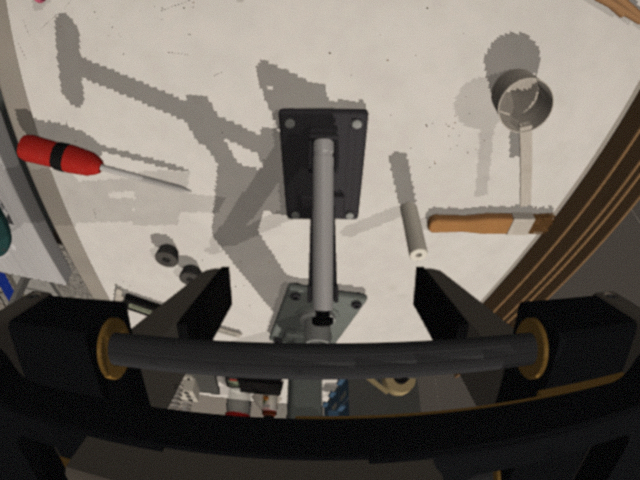

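View pics/s1.png

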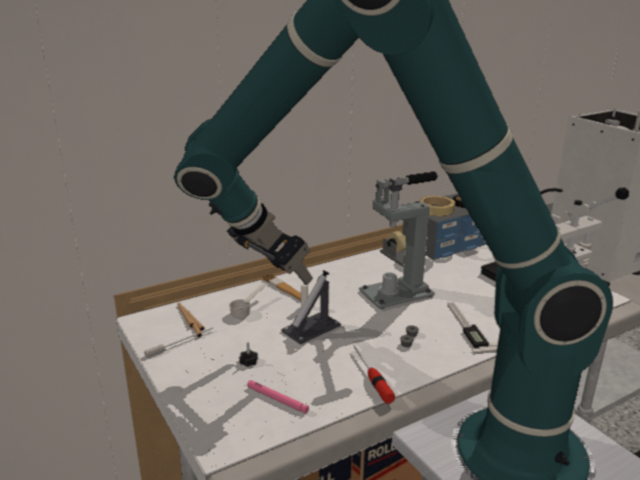

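```bash
python3 - <<'E'
from h import *
d=np.load("w1.npz"); K=d["K"]
def fp(X):
    c=d["R"]@X+d["t"]; th=np.arctan2(np.hypot(c[0],c[1]),c[2]); u=c[:2]/np.hypot(c[0],c[1])*th*K[0,0]; return (u+K[:2,2]).round(1)
p,R,a,f=restgrasp(15)
print("foot",fp(f),"tube end",fp(f+a*125),"plug top",fp(f+a*137))
M=Rz(REST[2]); 
for c in((-60,35),(-60,-35),(60,-35),(60,35)): print(c,fp(np.array([REST[0],REST[1],8])+M@np.array([*c,0])))
# top of tube near foot (visible rim)
up=np.cross(a,M@np.array([0,1,0.])); print(up, fp(f-up*7.5*np.sign(up[2])*-1))
E
python3 -c "
import cv2;t=cv2.imread('pics/w1.png');cv2.imwrite('pics/c5.png',cv2.resize(t[95:345,260:390],None,fx=2.4,fy=2.4,interpolation=cv2.INTER_CUBIC))"
```

```text
foot [320.2 140.2] tube end [319.9 308. ] plug top [319.9 323.9]
(-60, 35) [365.8 112. ]
(-60, -35) [274.7 111.9]
(60, -35) [284.7 219.5]
(60, 35) [355.9 219.6]
[-0.12642628  0.75553986  0.64278761] [320.2 137.4]
```

View pics/c5.png

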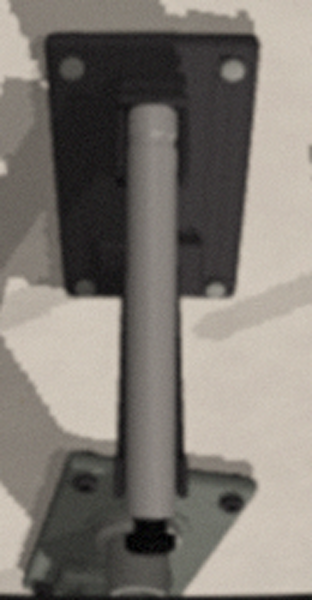

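```bash
sed -i 's/REST=np.array(\[507.3,113.5/REST=np.array([508.7,113.5/' h.py; python3 - <<'E'
from h import *
import cv2
p,R,a,f=restgrasp(15)
robot.servo_line(p-R[:,0]*60,feed=150); robot.servo_line(p,feed=80)
o=robot.observe(); print(o["t"],o["tcp_pos"].round(1),p.round(1),o["contact_force"].round(1))
grip(0.0,25); o=robot.observe(); print(o["t"],o["grip_width"]*92,o["contact_force"].round(1))
robot.servo_line(p+[0,0,90],feed=120)
o=robot.observe(); print(o["t"],o["tcp_pos"].round(1),o["contact_force"].round(1),o["grip_width"]*92)
for c in ("wrist","scene","top"):
    i=viewer.camera_info(c); np.savez(f"{c}2.npz",R=i["R"],t=i["t"],K=i["camera_matrix"],tp=o["tcp_pos"],tr=o["tcp_rot"])
    im=viewer.read_camera(c); cv2.imwrite(f"pics/{c}2.png",im[:,:,::-1])
    Rw=np.array(i["R"]);t=np.array(i["t"])
    for d in viewer.pinpoint("post",c)[:3]: print(c,round(d["confidence"],2),(Rw.T@(np.array(d["at"])-t)).round(1))
print("expect foot",f+[0,0,90])
E
```

```text
5.075 [511.3 100.   68.1] [511.   99.6  67.9] [ 0.5  0.2 -0.3]
6.2333 14.20954283364523 [ 0.1 -0.2  1.1]
7.1333 [510.6  99.5 157.4] [ 0.  -0.  -0.7] 14.365762457088273
wrist 0.76 [501.1 158.6 111.6]
scene 0.72 [391.  322.5   7.8]
scene 0.65 [501.  160.6 113. ]
top 0.8 [393.7 318.    6.3]
expect foot [501.27329944 157.88292598 116.        ]
```

View pics/wrist2.png

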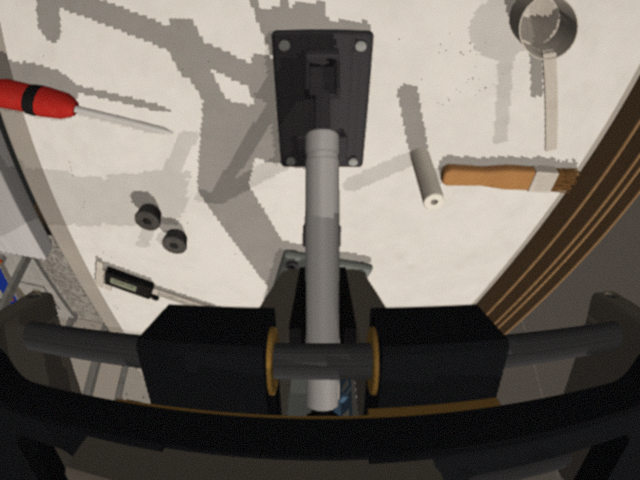

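View pics/scene2.png

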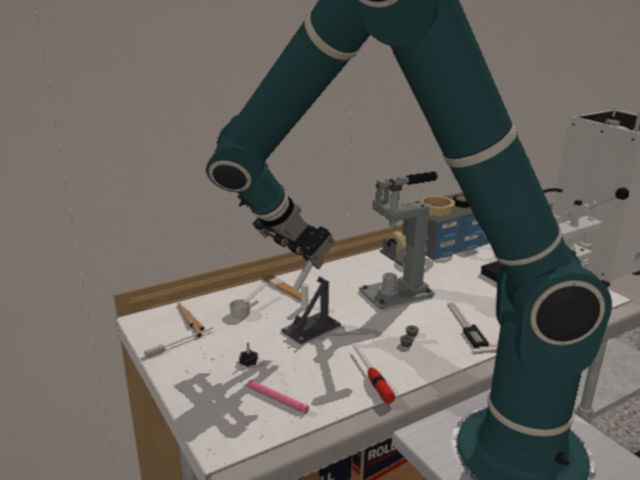

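```bash
python3 - <<'E'
from h import *
d=np.load("wrist2.npz"); K=d["K"]
def fp(X):
    c=d["R"]@X+d["t"]; th=np.arctan2(np.hypot(c[0],c[1]),c[2]); u=c[:2]/np.hypot(c[0],c[1])*th*K[0,0]; return (u+K[:2,2]).round(1)
p,R,a,f=restgrasp(15)
print(p+[0,0,90],d["tp"],rv(R),d["tr"])
f=f+d["tp"]-p
M=Rz(REST[2]); up=-np.cross(a,M@np.array([0,1,0.])); up*=np.sign(up[2])
for dh in(-4,0,4):print(dh,"rim far",fp(f+a*dh+up*7.5),"near",fp(f+a*dh-up*7.5),"c",fp(f+a*dh),"mid",fp(f+a*(40+dh)))
E
python3 -c "
import cv2;t=cv2.imread('pics/wrist2.png');cv2.imwrite('pics/c6.png',cv2.resize(t[110:310,260:400],None,fx=3,fy=3,interpolation=cv2.INTER_CUBIC))"
```

```text
[511.0281919   99.58642315 157.88944439] [510.58634379  99.53459959 157.38374277] [ 0.67058636  0.7921206  -1.28818441] [ 0.66974316  0.79259901 -1.28854071]
-4 rim far [319.4 119.7] near [319.6 129.9] c [319.5 125. ] mid [319.3 211.4]
0 rim far [319.4 128.2] near [319.6 137.8] c [319.5 133.2] mid [319.3 220.4]
4 rim far [319.4 136.9] near [319.6 145.8] c [319.5 141.5] mid [319.3 229.5]
```

View pics/c6.png

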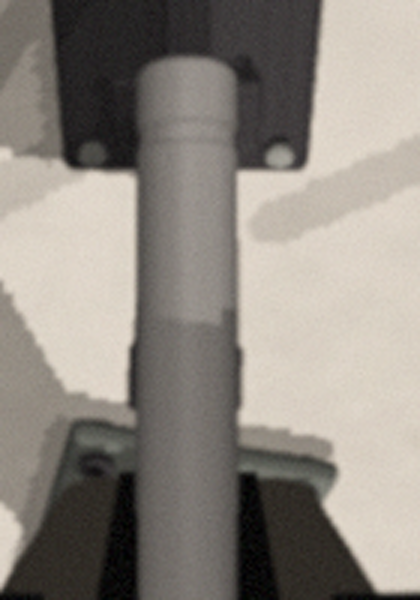

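```bash
python3 - <<'E'
from h import *
N=np.array([PRESS[0],PRESS[1],0])
for az in(-95,-105,-112,-120):
  ld=az-90
  for foot,lean in ((N+[0,120,125],20),(N+[0,0,81],20),(N+[0,0,46],20),(N+[0,0,46],0),(N+[0,0,16],0)):
    p,R=placed(foot,lean,ld,az,15); q=kin.ik(p,rv(R)); print(az,lean,p.round(),None if q is None else np.round(q,2))
    # wrist
    print("   wrist c",(p-290*R[:,0]).round(),"ring",(p-231*R[:,0]).round())
E
```

```text
-95 20 [515. -22. 191.] [-1.17  0.95  0.81  1.9   0.55  1.23 -1.13]
   wrist c [514. 259. 261.] ring [514. 202. 247.]
-95 20 [ 515. -142.  147.] [-1.03  1.03  0.84  2.02  0.64  0.97 -1.21]
   wrist c [514. 139. 217.] ring [514.  82. 203.]
-95 20 [ 515. -142.  112.] [-1.02  1.1   0.82  2.    0.61  0.93 -1.24]
   wrist c [514. 139. 182.] ring [514.  82. 168.]
-95 0 [ 539. -144.  116.] [-0.92  1.08  0.78  1.88  0.58  1.05 -0.83]
   wrist c [563. 135. 191.] ring [558.  78. 176.]
-95 0 [ 539. -144.   86.] [-0.91  1.14  0.76  1.87  0.55  1.03 -0.85]
   wrist c [563. 135. 161.] ring [558.  78. 146.]
-105 20 [512. -18. 191.] [-1.09  0.99  0.8   1.78  0.45  1.38 -1.09]
   wrist c [560. 260. 261.] ring [550. 203. 247.]
-105 20 [ 512. -138.  147.] [-0.96  1.05  0.82  1.89  0.52  1.13 -1.14]
   wrist c [560. 140. 217.] ring [550.  83. 203.]
-105 20 [ 512. -138.  112.] [-0.94  1.12  0.8   1.88  0.49  1.1  -1.16]
   wrist c [560. 140. 182.] ring [550.  83. 168.]
-105 0 [ 536. -144.  116.] [-0.85  1.11  0.77  1.76  0.46  1.21 -0.76]
   wrist c [608. 127. 191.] ring [593.  72. 176.]
-105 0 [ 536. -1
[... 614 characters left out ...]
] [-0.79  1.18  0.76  1.67  0.36  1.29 -0.75]
   wrist c [638. 117. 161.] ring [617.  64. 146.]
-120 20 [510. -10. 191.] [-0.97  1.06  0.81  1.61  0.3   1.59 -1.06]
   wrist c [628. 246. 261.] ring [604. 194. 247.]
-120 20 [ 510. -130.  147.] [-0.84  1.11  0.82  1.71  0.35  1.37 -1.07]
   wrist c [628. 126. 217.] ring [604.  74. 203.]
-120 20 [ 510. -130.  112.] [-0.83  1.16  0.8   1.69  0.32  1.34 -1.09]
   wrist c [628. 126. 182.] ring [604.  74. 168.]
-120 0 [ 531. -142.  116.] [-0.74  1.17  0.78  1.59  0.3   1.43 -0.71]
   wrist c [671. 101. 191.] ring [643.  51. 176.]
-120 0 [ 531. -142.   86.] [-0.73  1.21  0.77  1.57  0.28  1.41 -0.73]
   wrist c [671. 101. 161.] ring [643.  51. 146.]
```

```bash
cat >> h.py <<'E'
AZ=-112; N=np.array([PRESS[0],PRESS[1],0])
def go(foot,lean,feed=100,joint=False,az=AZ):
    p,R=placed(foot,lean,az-90,az,15)
    if joint: robot.movep(p,rv(R))
    else: robot.servo_line(p,feed=feed,rotation=rv(R))
    o=robot.observe(); print(round(o["t"],2),(o["tcp_pos"]-p).round(1),o["contact_force"].round(1),o["wrist_torque"].round(2))
E
python3 - <<'E'
from h import *
import cv2
robot.servo_line(robot.observe()["tcp_pos"]+[0,-20,40],feed=150)
go(N+[0,120,125],20,joint=True)
go(N+[0,0,84],20,feed=150)
o=robot.observe()
for c in ("wrist","scene","top"):
    i=viewer.camera_info(c); np.savez(f"{c}3.npz",R=i["R"],t=i["t"],K=i["camera_matrix"],tp=o["tcp_pos"],tr=o["tcp_rot"])
    im=viewer.read_camera(c); cv2.imwrite(f"pics/{c}3.png",im[:,:,::-1])
    Rw=np.array(i["R"]);t=np.array(i["t"])
    for n in("post","nest_mouth"):
     for d in viewer.pinpoint(n,c)[:2]: print(c,n,round(d["confidence"],2),(Rw.T@(np.array(d["at"])-t)).round(1))
E
```

```text
8.58 [-0.   0.  -0.6] [-0.1  0.5  0.1] [ 1.01 -0.19 -0.01]
9.57 [0.6 1.  0. ] [ 0.4  0.2 -1.6] [ 1.02 -0.22  0.01]
wrist post 0.66 [ 541.  -123.6   84.7]
wrist post 0.48 [ 540.4 -128.1   56.4]
wrist nest_mouth 0.83 [ 544.  -123.5   58.5]
scene post 0.56 [390.3 319.    9.2]
scene post 0.43 [ 542.9 -120.4   85.2]
scene nest_mouth 0.62 [ 540.8 -126.6   56.1]
top post 0.66 [ 546.3 -124.5   83.3]
top nest_mouth 0.97 [ 540.7 -126.3   54.9]
```

View pics/wrist3.png

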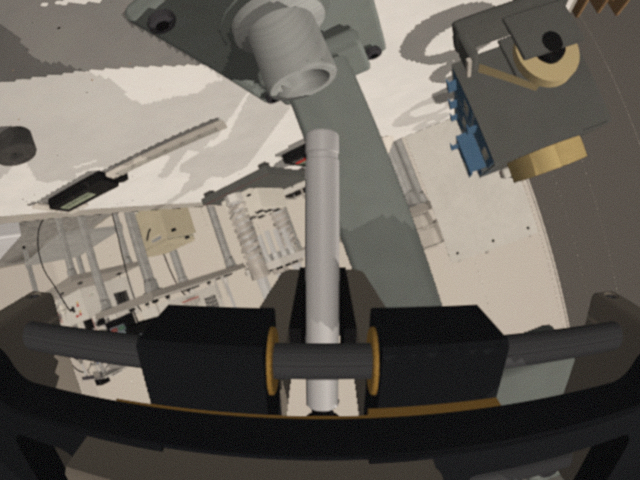

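View pics/scene3.png

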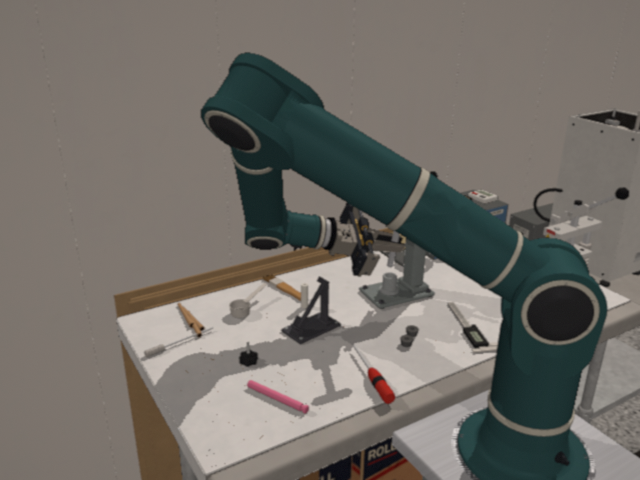

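View pics/top3.png

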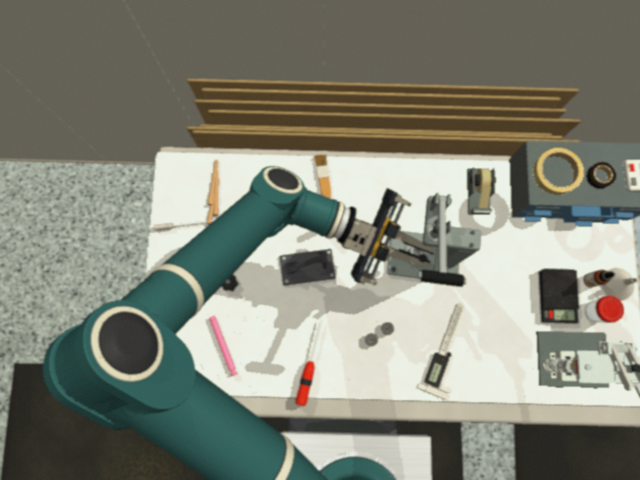

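```bash
python3 - <<'E'
from h import *
import cv2
d=np.load("wrist3.npz"); K=d["K"]
def fp(X):
    c=d["R"]@X+d["t"]; th=np.arctan2(np.hypot(c[0],c[1]),c[2]); u=c[:2]/np.hypot(c[0],c[1])*th*K[0,0]; return (u+K[:2,2])
im=cv2.resize(cv2.imread("pics/wrist3.png")[20:200,220:400],None,fx=3.3,fy=3.3,interpolation=cv2.INTER_CUBIC)
def mk(X,col):
    u=(fp(np.array(X))-[220,20]+.5)*3.3-.5; cv2.circle(im,tuple(int(v) for v in u),1,col,-1)
Rt=Ro.from_rotvec(d["tr"]).as_matrix(); p,R=placed(N+[0,0,84],20,AZ-90,AZ,15)
# actual foot
foot=d["tp"]+Rt@R.T@(N+[0,0,84]-p); a=Rt@R.T@(Ro.from_rotvec(np.radians(20)*np.array([-np.sin(np.radians(AZ-90)),np.cos(np.radians(AZ-90)),0])).as_matrix()@[0,0,1])
u=nrm(np.cross(a,[1,0,0]));v=np.cross(a,u)
for k in np.linspace(0,2*np.pi,60):
    for r in(13.3,17.5): mk(N+[r*np.cos(k),r*np.sin(k),56],(0,0,255))
    mk(foot+7.5*(u*np.cos(k)+v*np.sin(k)),(0,255,0))
mk(N+[0,0,56],(0,0,255))
cv2.imwrite("pics/c7.png",im); print(fp(N+[0,0,56]),foot)
E
```

```text
[298.50050737  83.13758506] [ 540.92453187 -124.85706347   84.08134764]
```

View pics/c7.png

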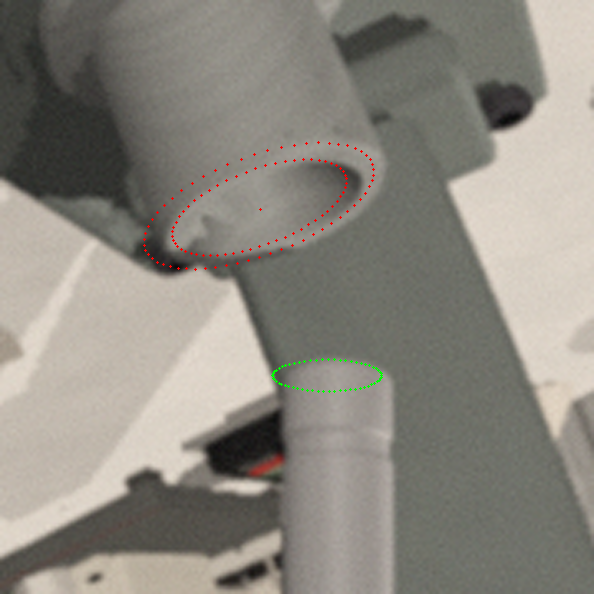

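```bash
python3 - <<'E'
from h import *
import cv2
go(N+[0,0,62],20,feed=60)
go(N+[0,0,51],20,feed=30)
go(N+[0,0,47],20,feed=20)
o=robot.observe()
if np.abs(o["contact_force"]).max()<8:
    for l in (15,10): go(N+[0,0,46.5],l,feed=25)
for c in ("wrist","scene"):
    im=viewer.read_camera(c); cv2.imwrite(f"pics/{c}4.png",im[:,:,::-1])
E
```

```text
10.54 [-0.1 -0.2 -0.2] [-0.2  0.1 -0.6] [ 1.03 -0.21 -0.  ]
11.06 [-0.  -0.1 -0. ] [-0.   0.2 -0.8] [ 1.06 -0.23 -0.06]
11.41 [-0.1 -0.  -0.1] [ 0.2  0.7 -0.4] [ 1.06 -0.24 -0.04]
11.8 [-0.1 -0.2 -0. ] [ 0.2  0.8 -0.9] [ 1.02 -0.23 -0.02]
12.19 [-0.3  0.  -0.2] [-0.4 -0.7 -0.1] [ 1.   -0.27  0.03]
```

View pics/wrist4.png

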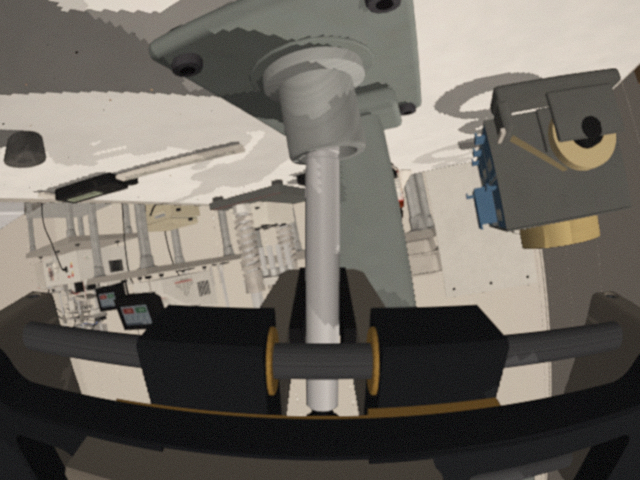

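View pics/scene4.png

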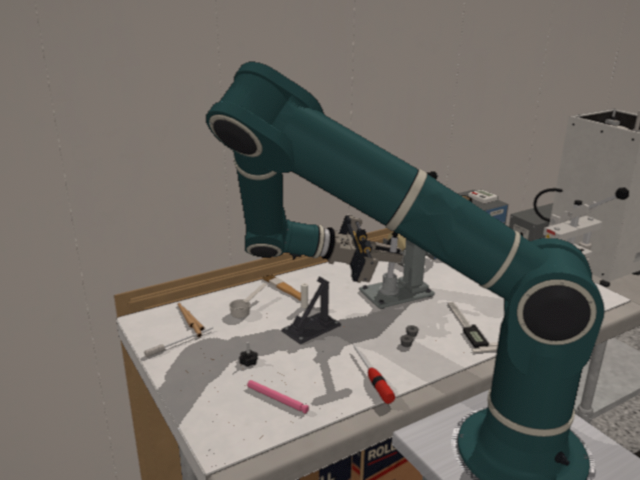

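```bash
python3 - <<'E'
from h import *
import cv2
def F(): return np.linalg.norm(robot.observe()["contact_force"])
for l in (5,0):
    go(N+[0,0,46],l,feed=20)
    if F()>8: break
else:
    for z in (43,40,37,34):
        go(N+[0,0,z],0,feed=25)
        if F()>10: break
im=viewer.read_camera("wrist"); cv2.imwrite("pics/wrist5.png",im[:,:,::-1])
E
```

```text
12.74 [-0.2  0.  -0.2] [ 0.3 -0.3  0.2] [ 1.   -0.35  0.03]
13.2 [-0.3  0.  -0.1] [-0.7 -0.1 -0.6] [ 1.02 -0.32 -0.03]
13.47 [-0.1  0.1 -0.2] [ 1.1  0.  -1. ] [ 0.95 -0.42  0.13]
13.73 [-0.  -0.  -0.3] [ 0.1 -1.2 -1.8] [ 1.02 -0.37  0.16]
14.0 [-0.  -0.  -0.3] [ 0.3 -1.2 -0.8] [ 0.96 -0.42  0.18]
14.27 [-0.  -0.  -0.3] [ 1.1 -1.4 -1.3] [ 0.98 -0.51  0.2 ]
```

View pics/wrist5.png

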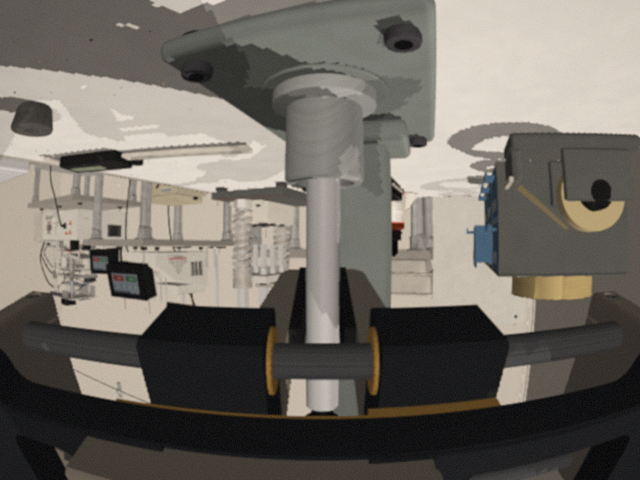

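```bash
python3 - <<'E'
from h import *
import cv2
for z in (30,26,22,19,18,17,16,15,14):
    go(N+[0,0,z],0,feed=25)
    if np.linalg.norm(robot.observe()["contact_force"])>8: break
im=viewer.read_camera("wrist"); cv2.imwrite("pics/wrist6.png",im[:,:,::-1])
E
```

```text
14.62 [-0.   0.  -0.3] [ 0.2 -1.6 -1.1] [ 1.   -0.52  0.18]
14.93 [-0.   0.  -0.3] [-0.3 -1.  -2.3] [ 1.04 -0.53  0.2 ]
15.24 [-0.  -0.  -0.3] [ 1.1 -1.6 -1.1] [ 0.99 -0.51  0.3 ]
15.51 [ 0.   0.  -0.2] [ 1.  -0.9 -2.2] [ 0.92 -0.48  0.3 ]
15.76 [ 0.  -0.1  0.1] [ 0.4 -2.4 -0.3] [ 0.73 -0.36  0.29]
16.01 [ 0.1 -0.1  0. ] [ 1.2 -0.8 -0.6] [ 0.65 -0.36  0.31]
16.26 [-0.  -0.2  0.8] [ 0.2 -1.4  3.4] [-0.12 -0.05  0.22]
16.51 [ 0.  -0.5  1.7] [ 0.8 -0.4  8. ] [-0.73  0.33  0.1 ]
```

View pics/wrist6.png

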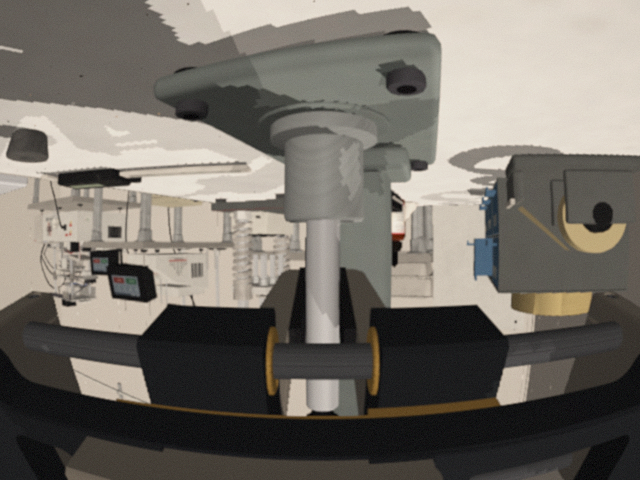

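```bash
python3 - <<'E'
from h import *
import cv2
grip(0.5); robot.hold(0.1)
o=robot.observe(); R=Ro.from_rotvec(o["tcp_rot"]).as_matrix(); print(o["t"],o["grip_width"],o["contact_force"].round(1))
p0=o["tcp_pos"]
robot.servo_line(p0-R[:,0]*25,feed=50)
robot.servo_line(p0-R[:,0]*130,feed=200)
o=robot.observe(); print(o["t"],o["tcp_pos"].round(),o["joints"].round(2))
for c in ("wrist","scene","top"):
    i=viewer.camera_info(c); Rw=np.array(i["R"]);t=np.array(i["t"])
    im=viewer.read_camera(c); cv2.imwrite(f"pics/{c}7.png",im[:,:,::-1])
    for n in ("post","lever_grip"):
     for d in viewer.pinpoint(n,c)[:2]: print(c,n,round(d["confidence"],2),(Rw.T@(np.array(d["at"])-t)).round(1))
M=Rz(PRESS[2])
for s in(1,-1):
    x=np.array([0,0,-1.]);y=M@np.array([s,0,0.]);Rd=np.column_stack([x,y,np.cross(x,y)])
    for P in([480,60,420],[444,-117,400],[444,-117,345],[444,-117,215]):
        q=kin.ik(P,rv(Rd)); print(s,P,None if q is None else q.round(2))
E
```

```text
17.2833 0.5021555966086786 [-0.4  0.  -0.6]
18.6083 [580. -28. 119.] [-0.8   1.15  0.64  1.45  0.38  1.57 -0.78]
scene post 0.8 [391.4 319.6   7.1]
scene lever_grip 0.73 [ 446.1 -116.1  335.2]
scene lever_grip 0.46 [ 538.6 -125.8   55.9]
top post 0.51 [ 543.3 -126.1   13.2]
top post 0.5 [395.9 317.9   5.3]
top lever_grip 0.87 [ 442.5 -115.4  339.6]
1 [480, 60, 420] [-1.06 -0.02  0.88  1.74  0.01  1.41 -1.84]
1 [444, -117, 400] [-0.79 -0.1   0.93  1.83  0.08  1.37 -1.53]
1 [444, -117, 345] [-0.75 -0.04  0.94  1.92  0.04  1.25 -1.48]
1 [444, -117, 215] [-0.63  0.17  0.91  2.09 -0.16  0.95 -1.28]
-1 [480, 60, 420] [-0.89 -0.01  0.71  1.74  0.    1.41  1.3 ]
-1 [444, -117, 400] [-0.86 -0.11  0.99  1.83  0.1   1.37  1.59]
-1 [444, -117, 345] [-0.88 -0.06  1.05  1.93  0.05  1.25  1.64]
-1 [444, -117, 215] [-0.73  0.19  1.04  2.1  -0.2   0.95  1.91]
```

View pics/wrist7.png

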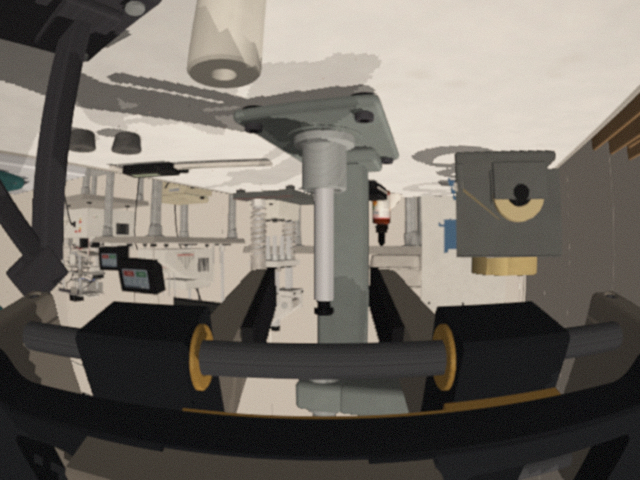

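View pics/scene7.png

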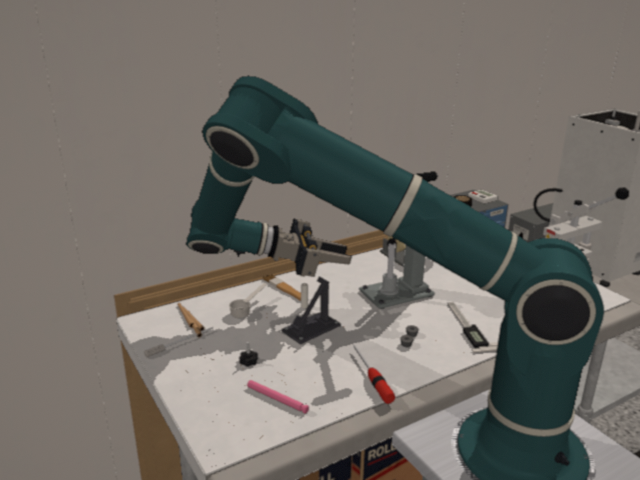

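```bash
cat >> h.py <<'E'
Md=Rz(PRESS[2]); _x=np.array([0,0,-1.]);_y=Md@np.array([1,0,0.]);RD=np.column_stack([_x,_y,np.cross(_x,_y)])
def lev(th,above=0):
    ph=np.radians(23)-th; piv=np.array([597.0,-132.,270.]); yv=Md@np.array([0,1,0.])
    return piv-yv*165*np.cos(ph)+np.array([0,2.,165*np.sin(ph)+10.5+above])
E
python3 - <<'E'
from h import *
import cv2
p=robot.observe()["tcp_pos"]
robot.servo_line(p+[0,20,130],feed=200)
grip(0.0)
robot.movep([480,60,430],rv(RD))
robot.movep(lev(0,40),rv(RD))
o=robot.observe(); print(o["t"],o["tcp_pos"].round(1),lev(0).round(1),o["contact_force"].round(1),o["grip_width"])
for c in ("wrist","scene","top"):
    im=viewer.read_camera(c); cv2.imwrite(f"pics/{c}8.png",im[:,:,::-1])
E
```

```text
22.5417 [ 446.4 -115.3  385.4] [ 445.7 -117.2  345. ] [ 1.  -0.3  0.5] 0.001755729329558573
```

View pics/wrist8.png

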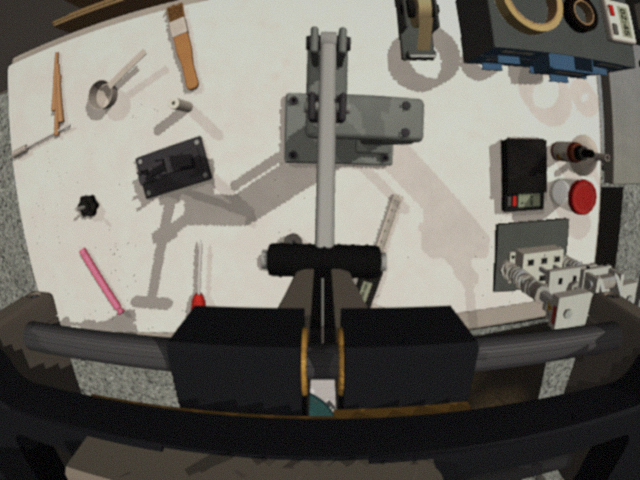

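View pics/scene8.png

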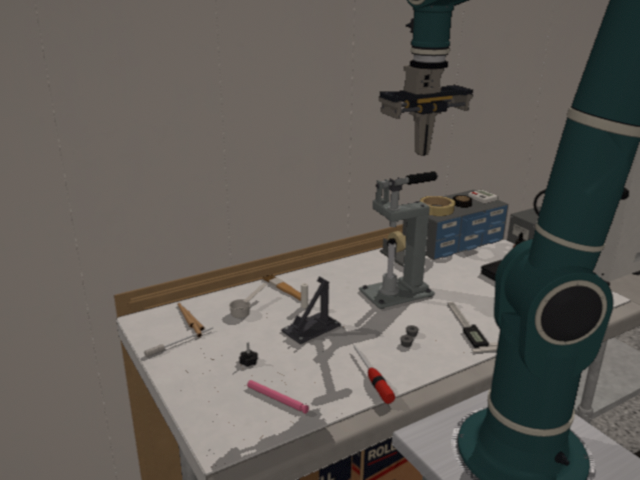

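View pics/top8.png

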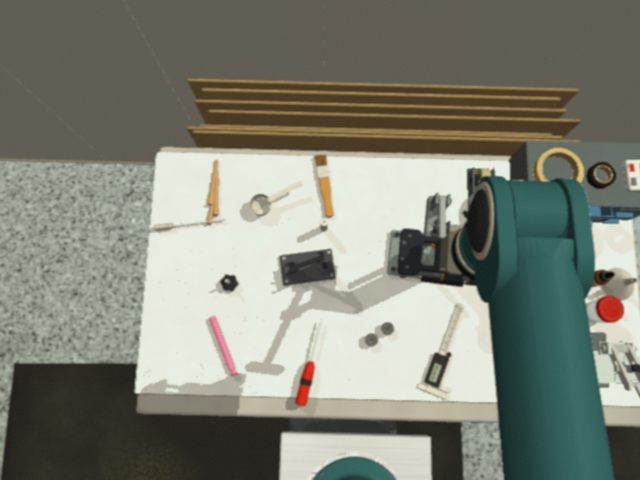

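```bash
python3 - <<'E'
from h import *
i=viewer.camera_info("wrist");K=np.array(i["camera_matrix"]);R=np.array(i["R"]);t=np.array(i["t"])
def fp(X):
    c=R@X+t; th=np.arctan2(np.hypot(c[0],c[1]),c[2]); u=c[:2]/np.hypot(c[0],c[1])*th*K[0,0]; return (u+K[:2,2]).round(1)
print((-R.T@t).round(),"tip",fp(np.array([446.4,-115.3,385.4])))
g=lev(0)-[0,0,10.5]; yv=Md@np.array([0,1,0.]);xv=Md@np.array([1,0,0.])
print("grip c",fp(g),fp(g+xv*35),fp(g-xv*35),fp(g+yv*10.5),fp(g-yv*10.5))
E
```

```text
[ 514. -120.  557.] tip [322.7 287.6]
grip c [325.6 258.5] [381.  258.5] [270.  258.1] [325.7 242.2] [325.5 274.3]
```

```bash
python3 - <<'E'
from h import *
import cv2
robot.servo_line(lev(0,3)-[1,0,0],feed=100,rotation=rv(RD))
fz=0
for th in list(np.arange(0.04,0.60,0.08))+list(np.arange(0.60,0.775,0.02)):
    robot.servo_line(lev(th)-[1,0,0],feed=50 if th<.6 else 25)
    o=robot.observe(); print(round(o["t"],2),round(th,2),(o["tcp_pos"]-lev(th)).round(1),o["contact_force"].round(1))
    if o["contact_force"][2]>35: break
robot.hold(0.2)
o=robot.observe(); print(o["t"],o["contact_force"].round(1),o["tcp_pos"].round(1))
for c in ("wrist","scene"):
    im=viewer.read_camera(c); cv2.imwrite(f"pics/{c}9.png",im[:,:,::-1])
E
```

```text
23.55 0.04 [-0.9  0.1  0.1] [0.1 1.8 2.1]
23.97 0.12 [-1.2  0.  -0.2] [-0.6 -0.1  2.2]
24.38 0.2 [-1.1 -0.1 -0.1] [-1.2  1.1  1.1]
24.8 0.28 [-1.1 -0.  -0.1] [-0.5  0.   2.8]
25.22 0.36 [-1.  -0.   0.1] [-0.7 -1.   2.5]Traceback (most recent call last):
  File "<stdin>", line 6, in <module>
cell.IKError: the arm cannot follow that straight line within its joint ranges
```

```bash
python3 - <<'E'
from h import *
print(robot.observe()["joints"].round(2))
for tilt in (0,10,-10,-20,20,30):
  for yaw in (0,20,-20):
    Q=Ro.from_rotvec(Md@np.array([np.radians(tilt),0,0])).as_matrix()@Rz(np.radians(yaw))@RD
    print(tilt,yaw,Q[:,0].round(2),[None if (q:=kin.ik(lev(th)-[1,0,0],rv(Q))) is None else q.round(2).tolist() for th in (.36,.44,.76)])
E
```

```text
[-1.26 -0.11  1.43  2.04  0.13  1.12 -1.55]
0 0 [ 0.  0. -1.] [[-1.26, -0.11, 1.43, 2.04, 0.13, 1.12, -1.55], [-1.37, -0.12, 1.54, 2.06, 0.14, 1.09, -1.55], [-0.81, 0.19, 1.14, 2.1, -0.21, 0.97, -1.22]]
0 20 [ 0.  0. -1.] [[-1.33, -0.2, 1.43, 2.04, 0.22, 1.14, -1.29], [-1.38, -0.16, 1.52, 2.06, 0.18, 1.1, -1.25], [-0.61, 0.15, 0.89, 2.09, -0.14, 0.96, -0.96]]
0 -20 [ 0.  0. -1.] [[-1.18, -0.06, 1.37, 2.04, 0.07, 1.11, -1.83], [-1.22, 0.04, 1.49, 2.06, -0.04, 1.08, -1.71], [-0.81, 0.19, 1.14, 2.1, -0.21, 0.97, -1.57]]
10 0 [ 0.17 -0.01 -0.98] [[-0.82, -0.21, 0.93, 2.14, 0.2, 0.95, -1.64], [-0.87, -0.2, 0.99, 2.17, 0.2, 0.92, -1.64], [-1.2, -0.13, 1.38, 2.22, 0.16, 0.78, -1.57]]
10 20 [ 0.17 -0.01 -0.98] [[-0.96, -0.26, 1.03, 2.15, 0.28, 0.97, -1.37], [-1.0, -0.26, 1.08, 2.17, 0.29, 0.94, -1.38], [-1.28, -0.22, 1.41, 2.22, 0.29, 0.8, -1.35]]
10 -20 [ 0.17 -0.01 -0.98] [[-0.69, -0.17, 0.83, 2.14, 0.14, 0.94, -1.94], [-0.75, -0.16, 0.89, 2.16, 0.15, 0.91, -1.94], [-1.08, -0.07, 1.3, 2.22, 0.06, 0.77, -1.83]]
-10 0 [-0.17  0.01 -0.98] [[-0.93, 0.35, 1.38, 1.93, -0.29, 1.32, -1.09], [-0.78
[... 1219 characters left out ...]
95, -0.25, 1.07, 2.34, 0.35, 0.6, -1.41]]
20 -20 [ 0.34 -0.03 -0.94] [[-0.63, -0.3, 0.73, 2.26, 0.27, 0.77, -2.06], [-0.64, -0.28, 0.74, 2.28, 0.26, 0.74, -2.05], [-0.71, -0.16, 0.88, 2.33, 0.16, 0.57, -1.94]]
30 0 [ 0.5  -0.04 -0.87] [[-0.24, -0.3, 0.4, 2.36, 0.14, 0.54, -1.58], [-0.23, -0.28, 0.4, 2.38, 0.12, 0.5, -1.56], [-0.19, -0.15, 0.4, 2.43, -0.04, 0.33, -1.4]]
30 20 [ 0.5  -0.04 -0.87] [[-0.24, -0.3, 0.4, 2.36, 0.14, 0.54, -1.23], [-0.23, -0.28, 0.4, 2.38, 0.12, 0.5, -1.21], [-0.19, -0.15, 0.4, 2.43, -0.04, 0.33, -1.05]]
30 -20 [ 0.5  -0.04 -0.87] [[-0.24, -0.3, 0.4, 2.36, 0.14, 0.54, -1.93], [-0.23, -0.28, 0.4, 2.38, 0.12, 0.5, -1.91], [-0.19, -0.15, 0.4, 2.43, -0.04, 0.33, -1.75]]
```

```bash
python3 - <<'E'
from h import *
import cv2
for th in (.28,.2,.12,.04): robot.servo_line(lev(th)-[1,0,0],feed=120)
robot.servo_line(lev(0,50)-[1,0,0],feed=150)
o=robot.observe(); print(o["t"],o["joints"].round(2),o["contact_force"].round(1))
j=o["joints"]
s=j[0]+j[2]+j[4]
robot.goto_joints([0.25,-0.06,0.0,j[3],0.0,np.pi+0.06-j[3],j[6]+(0.25-s)*0])
o=robot.observe(); print(o["t"],o["joints"].round(2),o["tcp_pos"].round(1),lev(0,50).round(1),o["contact_force"].round(1))
for P in (lev(0,40),lev(0),lev(.2),lev(.4),lev(.6),lev(.78)):
    q=kin.ik(P,rv(RD)); print(q.round(2))
E
```

```text
26.775 [-1.13 -0.21  1.19  1.85  0.19  1.38 -1.65] [-1.4 -0.7 -0.5]
28.2667 [ 0.25 -0.06  0.    1.85  0.    1.36 -1.65] [ 408.7 -138.8  394.6] [ 445.7 -117.2  395. ] [0.8 0.4 1.2]
[ 0.21  0.   -0.02  1.81  0.    1.33 -1.47]
[ 0.21  0.02 -0.03  1.87  0.    1.24 -1.47]
[ 0.21  0.03 -0.03  1.94  0.    1.17 -1.47]
[ 0.21  0.05 -0.03  1.99  0.    1.1  -1.47]
[ 0.21  0.09 -0.03  2.03  0.    1.02 -1.47]
[ 0.21  0.14 -0.03  2.04  0.    0.96 -1.47]
```

Now a clean elbow configuration; push the lever.

```bash
python3 - <<'E'
from h import *
import cv2
robot.movep(lev(0,40)-[1,0,0],rv(RD))
robot.servo_line(lev(0,3)-[1,0,0],feed=100,rotation=rv(RD))
try:
  for th in list(np.arange(0.05,0.60,0.09))+list(np.arange(0.60,0.775,0.02)):
    robot.servo_line(lev(th)-[1,0,0],feed=60 if th<.6 else 25)
    o=robot.observe(); print(round(o["t"],2),round(th,2),(o["tcp_pos"]-lev(th)).round(1),o["contact_force"].round(1),o["joints"][[0,2]].round(2))
    if o["contact_force"][2]>35: break
except robot.IKError as e: print(e)
robot.hold(0.2)
o=robot.observe(); print(o["t"],o["contact_force"].round(1),o["tcp_pos"].round(1))
for c in ("wrist","scene"):
    im=viewer.read_camera(c); cv2.imwrite(f"pics/{c}9.png",im[:,:,::-1])
E
```

```text
29.41 0.05 [-1.1 -0.2  0.1] [-1.7  0.4  2.7] [ 0.21 -0.03]
29.81 0.14 [-1.3  0.  -0.3] [-2.2  0.5  1.7] [ 0.21 -0.03]
30.21 0.23 [-1.1  0.1 -0.3] [-0.7 -0.1  2. ] [ 0.21 -0.03]
30.61 0.32 [-1.1  0.  -0.3] [-0.9  0.2  2.3] [ 0.21 -0.03]
31.01 0.41 [-1.1  0.  -0.3] [-0.7  0.1  2.8] [ 0.21 -0.03]
31.41 0.5 [-1.  -0.1 -0.3] [ 0.3 -0.1  3.4] [ 0.21 -0.03]
31.81 0.59 [-0.9 -0.1 -0.4] [-0.6 -1.2  2.8] [ 0.21 -0.03]
32.06 0.6 [-1.1 -0.1  0.1] [-1.5 -0.6  5.5] [ 0.21 -0.03]
32.34 0.62 [-1.3 -0.   0.1] [-1.2 -0.5  5.7] [ 0.21 -0.03]
32.62 0.64 [-1.4 -0.1  0. ] [-2.3 -0.8  5.6] [ 0.21 -0.03]
32.91 0.66 [-1.6 -0.1 -0.1] [-3.3 -0.1  6.4] [ 0.21 -0.03]
33.19 0.68 [-1.8 -0.1 -0.2] [-2.8 -0.5  5.8] [ 0.21 -0.03]
33.48 0.7 [-2.  -0.1 -0.2] [-2.4 -0.4  5.5] [ 0.21 -0.03]
33.76 0.72 [-2.4 -0.   0.9] [-7.7  1.1 16. ] [ 0.21 -0.03]
34.04 0.74 [-2.9 -0.   2.2] [-14.2   1.3  27.2] [ 0.21 -0.03]
34.33 0.76 [-3.4  0.   3.5] [-18.4   3.3  39.3] [ 0.21 -0.03]
34.525 [-19.9   2.1  39.7] [ 439.6 -117.   226.1]
```

View pics/scene9.png

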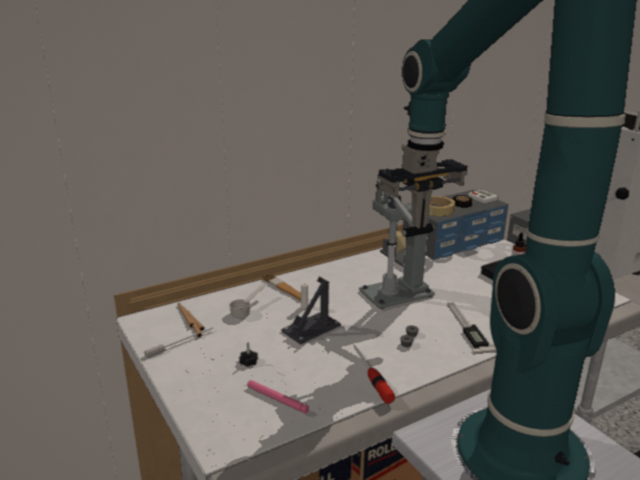

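View pics/wrist9.png

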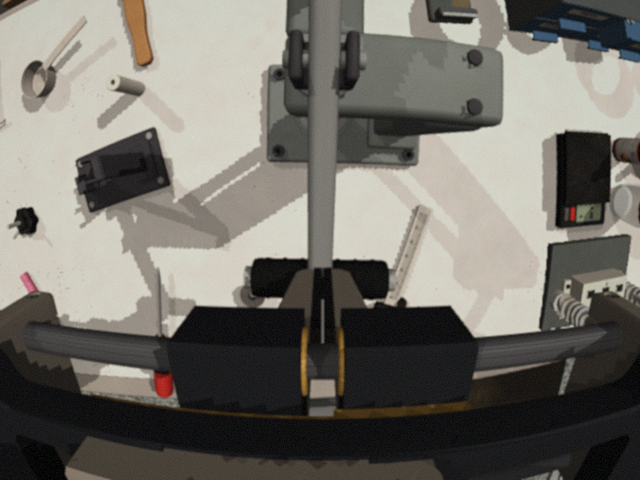

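```bash
python3 - <<'E'
from h import *
import cv2
for th in (.6,.4,.2,.05): robot.servo_line(lev(th)-[1,0,0],feed=90)
robot.servo_line(lev(0,80)-[1,0,0],feed=120)
p,R,a,f=restgrasp(15)
robot.movep([400,60,430],rv(RD)); robot.hold(0.2)
o=robot.observe(); print(o["t"],o["contact_force"].round(1),o["tcp_pos"].round())
for c in ("scene","top"):
    i=viewer.camera_info(c); Rw=np.array(i["R"]);t=np.array(i["t"])
    im=viewer.read_camera(c); cv2.imwrite(f"pics/{c}10.png",im[:,:,::-1])
    for n in ("post","lever_grip","spacer_post","star_knob"):
     for d in viewer.pinpoint(n,c)[:3]: print(c,n,round(d["confidence"],2),(Rw.T@(np.array(d["at"])-t)).round(1))
a=cv2.imread("pics/scene10.png")[160:320,340:460]; b=cv2.imread("pics/scene8.png")[160:320,340:460]
cv2.imwrite("pics/c10.png",cv2.resize(np.hstack([b,a]),None,fx=3.3,fy=3.3,interpolation=cv2.INTER_CUBIC))
E
```

```text
38.3667 [ 0.6 -0.2  0. ] [401.  59. 430.]
scene lever_grip 0.71 [ 446.  -116.6  335.7]
scene spacer_post 0.63 [596.7  78.5  -1.1]
scene star_knob 0.79 [470.4 286.    1.8]
top post 0.61 [392.9 318.3   9.5]
top post 0.53 [ 542.9 -125.4   14.2]
top lever_grip 0.69 [ 442.6 -117.   333.6]
top star_knob 0.47 [467.3 287.9   1.6]
top star_knob 0.37 [ 541.3 -129.3   13.1]
```

View pics/c10.png

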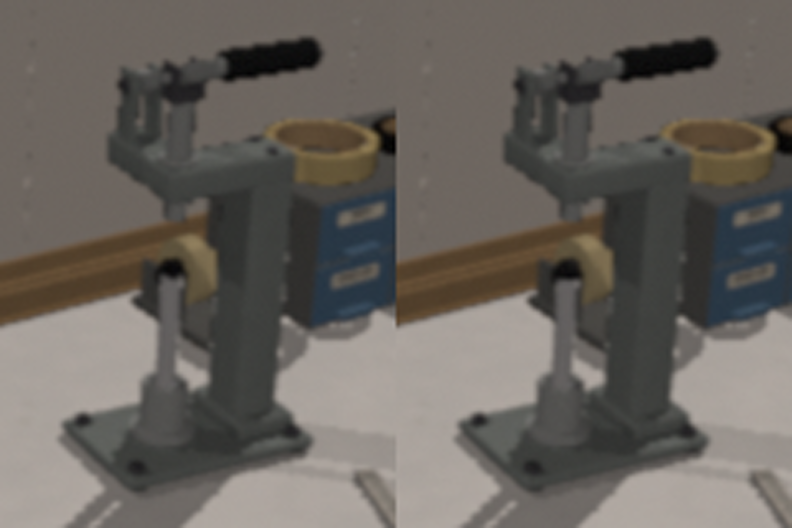

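View pics/scene10.png

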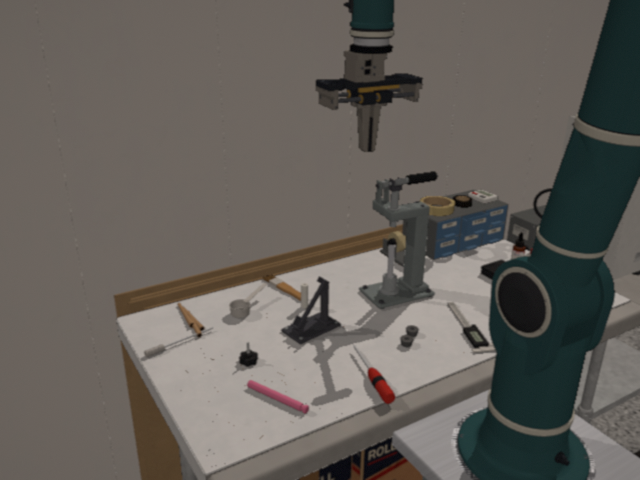

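```bash
python3 - <<'E'
import cv2,numpy as np
b=cv2.imread("pics/scene8.png"); a=cv2.imread("pics/scene10.png")
for r in range(232,256): print(r,b[r,386:399].mean(axis=1).astype(int),a[r,386:399].mean(axis=1).astype(int))
cv2.imwrite("pics/c11.png",cv2.resize(np.hstack([b[225:285,370:410],a[225:285,370:410]]),None,fx=9,fy=9,interpolation=cv2.INTER_NEAREST))
E
```

```text
232 [ 62  63  63  65  67  71  77  87  97 106 110 114 114] [ 62  63  65  65  68  72  77  88  98 106 111 114 114]
233 [ 66  69  71  73  74  77  80  83  92 102 112 118 119] [ 67  70  72  72  74  77  79  84  92 103 112 118 120]
234 [ 76  79  78  77  77  78  77  78  82  89 105 117 119] [ 78  80  80  79  78  78  79  79  82  90 105 117 120]
235 [ 75  76  78  77  78  78  78  78  77  81  94 108 114] [ 77  77  77  79  78  78  78  79  78  82  94 108 115]
236 [ 75  75  76  79  78  78  78  77  77  79  84  93 103] [ 76  75  76  77  79  80  78  77  77  79  84  94 103]
237 [76 75 76 75 73 73 70 68 72 76 79 83 94] [76 76 77 77 75 73 70 69 72 75 79 84 94]
238 [68 71 70 60 48 46 42 42 53 66 76 80 87] [69 70 73 65 55 49 48 46 56 68 76 80 88]
239 [61 64 56 36 23 19 20 19 32 51 70 77 82] [62 65 59 44 31 25 27 31 38 53 70 78 83]
240 [52 50 36 21 14 10 11 13 18 42 66 77 80] [53 51 41 27 16 16 20 23 28 45 67 77 81]
241 [44 36 22 13  7  8 10  9 11 32 59 74 78] [45 36 25 15 17 13 16 18 22 36 61 74 79]
242 [40 27 23 23 16 10 10 13 21 29 48 68 77] [41 27 16 11 14 13 13 13 15 25 50 69 77]
243 [38 29 41 52 44 30 2
[... 393 characters left out ...]
69 64 74 79]
248 [46 54 76 90 95 96 95 90 73 58 64 75 78] [45 53 76 91 95 96 96 91 74 59 64 75 78]
249 [46 52 74 90 95 96 95 90 72 57 64 75 78] [47 53 74 89 95 96 96 90 72 58 63 76 78]
250 [45 51 74 89 95 96 95 89 72 56 65 75 75] [45 52 74 90 95 96 96 90 73 57 65 74 76]
251 [46 52 74 90 95 96 95 88 71 55 65 73 71] [47 53 74 91 95 96 96 88 71 56 65 73 72]
252 [50 54 73 90 95 96 94 88 71 54 62 70 69] [50 55 73 89 95 97 96 87 71 55 63 70 70]
253 [51 56 74 89 95 96 95 88 70 54 61 69 69] [52 58 75 90 95 97 96 88 71 55 61 69 70]
254 [47 56 75 90 96 96 95 89 71 56 60 67 68] [47 55 76 90 96 97 95 89 71 56 60 68 69]
255 [65 56 73 90 95 97 95 87 70 57 61 68 70] [66 56 74 91 96 96 95 89 71 57 62 68 70]
```

View pics/c11.png

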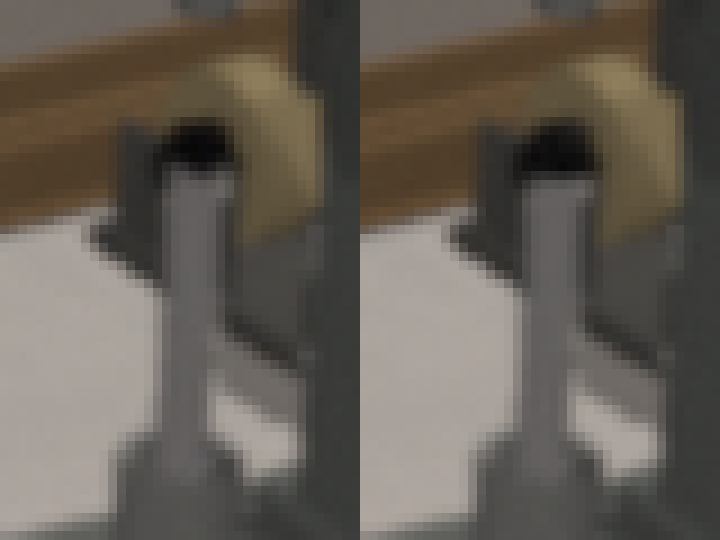

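```bash
python3 - <<'E'
from h import *
import cv2
x=nrm([0.35,-0.75,-0.55]); 
y=nrm(np.cross([0,0,1],x)); R=np.column_stack([x,y,np.cross(x,y)])
for s in (1,-1):
    R2=np.column_stack([x,s*y,np.cross(x,s*y)]); P=np.array([430,90,330]); q=kin.ik(P,rv(R2)); print(s,None if q is None else q.round(2))
print(robot.observe()["joints"].round(2))
E
```

```text
1 [-0.31  0.27 -0.66  2.04  0.93  1.62 -0.9 ]
-1 [ 0.03  0.42 -1.1   2.03  1.03  1.78  2.14]
[ 0.03 -0.11 -0.23  1.82 -0.03  1.44 -1.85]
```

```bash
python3 - <<'E'
from h import *
import cv2
x=nrm([0.35,-0.75,-0.55]); y=nrm(np.cross([0,0,1],x)); R=np.column_stack([x,y,np.cross(x,y)])
robot.movep([430,90,330],rv(R)); robot.hold(0.2)
o=robot.observe(); print(o["t"],o["contact_force"].round(1))
im=viewer.read_camera("wrist"); cv2.imwrite("pics/wrist11.png",im[:,:,::-1])
E
```

```text
39.9833 [ 0.1  0.2 -0.1]
```

View pics/wrist11.png

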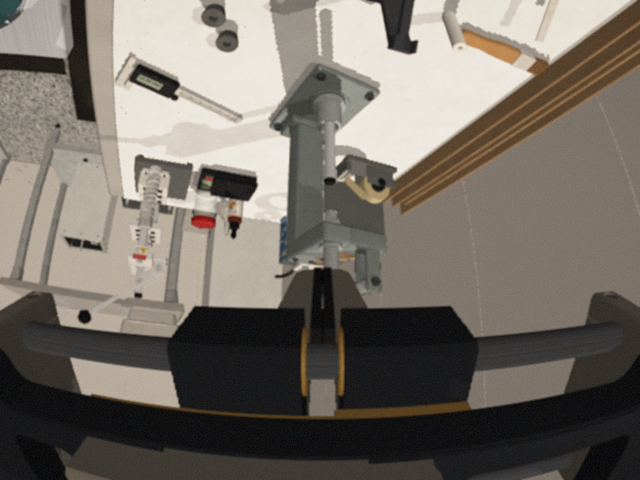

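```bash
python3 - <<'E'
from h import *
import cv2
i=viewer.camera_info("wrist");K=np.array(i["camera_matrix"]);R=np.array(i["R"]);t=np.array(i["t"])
def fp(X):
    c=R@X+t; th=np.arctan2(np.hypot(c[0],c[1]),c[2]); u=c[:2]/np.hypot(c[0],c[1])*th*K[0,0]; return (u+K[:2,2]).round(1)
for z in (56,141,146,153): print(z,fp(N+[0,0,z]))
im=cv2.imread("pics/wrist11.png")[90:200,280:380]; cv2.imwrite("pics/c12.png",cv2.resize(im,None,fx=5.4,fy=5.4,interpolation=cv2.INTER_CUBIC))
E
```

```text
56 [327.4 125.8]
141 [328.  178.8]
146 [328.  182.2]
153 [328.1 187.1]
```

View pics/c12.png

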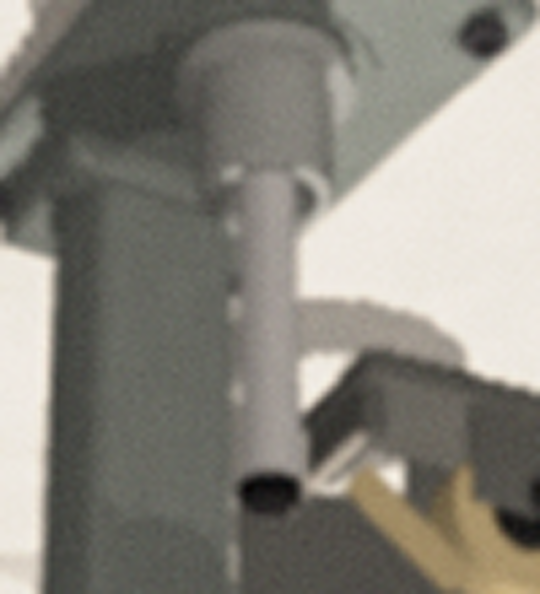

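```bash
python3 - <<'E'
from h import *
print(robot.observe()["t"]); print(robot.job_done())
E
```

```text
40.0333
the job is handed in; nothing more can be done
None
```

I loaded the post into the press nest and drove its plug home. The lever is back up, and I handed the job in at about 40 s of the allowed 61 s.

- **Loading:** I took the post from the rest and put its foot into the nest mouth at a 20° tilt. I then straightened it under the ram and lowered it until it touched the floor, at the height expected. The camera showed it standing upright with the plug still out.
- **Pressing:** The first lever stroke stopped at about 0.36 rad because the arm ran out of joint range, well before the ram reached the plug. I let the lever rise, set the elbow differently and pushed again. The force on the lever held at about 5.5 N from 0.60 to 0.70 rad. It then climbed steadily to about 40 N at 0.76 rad commanded, which is where the plug should be fully home.
- **Final checks:**
  - The post is upright in the nest, with its foot found within about 3 mm of the nest axis.
  - The plug head sits against the tube end in the wrist picture. In the scene picture this was unclear because of the dark background behind it.
  - The lever grip is back at its starting height, within the cameras' accuracy.
  - The white spacer and star knob are where they started. At the end the top camera did not report the spacer, but the scene camera did.
  - The arm is clear and reads no contact force.

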